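Seat the small round pane in the leaded panel

ROBOT

A 6-joint arm with a two-finger parallel gripper is mounted at the origin on the work surface. World frame = base frame: x ahead of the robot, y to its left, z up, the work surface at z = 0. Lengths are in m, angles in rad, forces in N, time in s.
With the tool pointing down it reaches from about 0.2 to 0.875 m from the base axis. Payload 3.4 kg.
Tool frame: the origin (TCP) lies midway between the tips of the shut fingers; the grasp point (between the pads) lies 19 mm behind it; z points along the fingers, y is the direction in which the jaws open and shut (so a half turn about z gives the same grasp; the last joint's range is limited). The gripper opens to 94 mm and grips with 3 to 60 N. Pads are 16 mm wide; open, the fingers measure 119 mm over their backs; the gripper's body (75 mm by 177 mm) begins 78 mm behind the grasp point.
Start: joints at [1.106, 0.276, 1.505, -0, 1.361, -0.121], TCP at [0.194, 0.541, 0.205] pointing down, gripper open.
Joint ranges: [-2.89, 2.89], [-0.75, 2.08], [0.22, 2.7], [-1.18, 4.32], [0.11, 2.71], [-2.7, 2.7]. Speed limits (rad/s): [2.57, 2.57, 3.14, 3.14, 3.14, 3.14].

INTERFACE

Orientations are given as a 3x3 rotation matrix whose columns are the frame's x, y, z axes.
In Python, from plant import sense, capture, camera_model, env, spotter gives the robot as it stands.
- The arm moves only by the tool jog_arm, never from a script. Its argument "series" is one flat list of numbers, 6 for each row, row after row: the shift along the tool's x, y, z in units of 25 mm (1.0 is 25 mm), then the turn, a rotation vector about the tool's x, y, z in units of 6 degrees (1.0 is 6 degrees). In form: [tx, ty, tz, rx, ry, rz, tx, ty, tz, rx, ry, rz, ...]. A call has 1 to 20 rows; each row shifts and turns the commanded pose from where the row before left it, along the tool's axes as they then stand; what a row does not reach is not made up. A row lasts 1/8 s, in which the tool goes at most 62.5 mm and 10.7 degrees, less where a joint would pass 70% of its speed; a pose out of reach is approached as far as the arm can. A call is refused whole if a number of a shift passes 1 or a number of a turn 1, either way. A call with a gripper value outside its range is refused whole. "hand" is the closure in counts, from 0 (fully open) to 255 (shut), set as the call begins (left out, the last holds). The fingers move at their own pace and stop on an object; "squeeze" is the grip in N (left out, the last holds). Time passes only in rows, so rows that do not move let the fingers close. It gives the time, the measured TCP pose, the force and the opening at its end, in the units of the state.
- sense(): the state, without advancing time (a new reading comes with each control period).
- capture(name): name is "side" or "top" or "wrist"; returns the picture (420x560x3 uint8, red, green, blue); there is no depth.
- camera_model(name): a dict with "intrinsics" (3x3 intrinsics, pixels), "world_from_camera" (4x4, takes a point from camera to world coordinates). Camera axes: x right, y down, z forward; pixel columns grow to the right and rows downward; lengths in m; the calibration is good to about 2 mm. The wrist camera is an equidistant fisheye: a pixel r from the principal point sees the ray r / f radians off the axis. A picture is of the moment at which its call begins: read the wrist's pose just before it. camera_model takes no time and is no camera call; for the wrist camera it gives the pose at the moment of the call.
- env.hand_in(): hands the job in, once; it reports no verdict.
Trained networks look in the newest picture that a camera, given by its name, has taken for a name from the list of things; names that differ only in an ending like _2 or _b are one class to them, and where a whole thing is asked for, a point or a joint stands for the part that bears it (a point fixed in the world has none). Each returns a list of dicts, best first, with "score" (0 to 1); they miss things now and then, are a little off and sometimes report something else, mostly with a low value. They report only what shows in the picture. A call takes as long as a camera call.
- spotter.spot_in(camera, name): "at" ([row, column] as shares, 0 to 1, of the picture: columns of its width, rows of its height, amid what is visible of it).
- spotter.masks_of(camera, name): "region" (420x560 bool, what is visible of it) and "at" ([row, column] as shares, 0 to 1, of the picture: columns of its width, rows of its height, amid what is visible of it).
The state is a dict: "time": time; "joint_positions": joint angles; "dq": joint speeds; "tau": joint torques, N m; "position": TCP position; "tcp_rot": TCP orientation; "wrist_force": force on the tool from outside, world axes, zero at the start; "torque": the same for the moment, N m; "grip_width": finger opening in m.
Only numpy, scipy, OpenCV 4.12 (cv2) and the standard library are available. Lean on these libraries where they do the work, as an engineer would, in place of code of your own. Each camera call takes 0.05 s, during which the arm holds its last target. There are 200 camera calls.

TASK

In the leaded panel on the bench, press the small round glass pane down gently with your fingertips until it is fully home and flush with its lead, then take the hand away. Leave the other panes standing as they are, do not pull any pane up, and do not disturb the brass weight or anything else on the bench.

Things in the scene. Friction and masses are not known exactly. Their poses are not given: they have to be found in the camera images.
- panel: wooden tray screwed to the bench, 288 mm (its y) x 204 mm (its x), rim 18 mm high; origin at the centre of its underside on the bench, z up. It holds six square leaded cells of 84 mm side in 2 rows (along its x) of 3 (along its y), whose lead and background are 16 mm above the bench. Five cells have a pane of the same amber glass in their middle, the sixth is blank; which cell is where changes from run to run. Cells and tray are fixed.
- cell_round_small: the fixed leaded cell that holds the small round pane; origin on the bench level under the centre of that pane, axes as the panel
- round_small_top (a point): centre of the top face of the SMALL ROUND pane (disc, 40 mm across); moves with the pane. The top is 22 to 25 mm above the bench at the start, 16 mm (level with the lead) when home
- pane_round_small (a joint): how far the SMALL ROUND pane (disc, 40 mm across) has gone straight down into its lead, m: 0 to 0.003 at the start (6 to 9 mm proud), 0.009 fully home against a firm stop (flush). A stiff sliding fit: it takes about 4 N to move, stays where it is left; negative if pulled up
- round_large_top (a point): centre of the top face of the LARGE ROUND pane (disc, 62 mm across); moves with the pane. The top is 22 to 25 mm above the bench at the start, 16 mm (level with the lead) when home
- pane_round_large (a joint): how far the LARGE ROUND pane (disc, 62 mm across) has gone straight down into its lead, m: 0 to 0.003 at the start (6 to 9 mm proud), 0.009 fully home against a firm stop (flush). A stiff sliding fit: it takes about 4 N to move, stays where it is left; negative if pulled up
- square_top (a point): centre of the top face of the SQUARE pane (45 mm sides, parallel to the panel's frame); moves with the pane. The top is 22 to 25 mm above the bench at the start, 16 mm (level with the lead) when home
- pane_square (a joint): how far the SQUARE pane (45 mm sides, parallel to the panel's frame) has gone straight down into its lead, m: 0 to 0.003 at the start (6 to 9 mm proud), 0.009 fully home against a firm stop (flush). A stiff sliding fit: it takes about 4 N to move, stays where it is left; negative if pulled up
- diamond_top (a point): centre of the top face of the DIAMOND pane (44 mm square standing on its corner, turned 45 degrees to the frame); moves with the pane. The top is 22 to 25 mm above the bench at the start, 16 mm (level with the lead) when home
- pane_diamond (a joint): how far the DIAMOND pane (44 mm square standing on its corner, turned 45 degrees to the frame) has gone straight down into its lead, m: 0 to 0.003 at the start (6 to 9 mm proud), 0.009 fully home against a firm stop (flush). A stiff sliding fit: it takes about 4 N to move, stays where it is left; negative if pulled up
- triangle_top (a point): centre of the top face of the TRIANGULAR pane (equal sides of 55 mm); moves with the pane. The top is 22 to 25 mm above the bench at the start, 16 mm (level with the lead) when home
- pane_triangle (a joint): how far the TRIANGULAR pane (equal sides of 55 mm) has gone straight down into its lead, m: 0 to 0.003 at the start (6 to 9 mm proud), 0.009 fully home against a firm stop (flush). A stiff sliding fit: it takes about 4 N to move, stays where it is left; negative if pulled up
- weight: brass weight with a knob on top, 34 mm across, 44 mm tall, loose, standing on the blank (pane-less, plain dark lead) sixth cell of the panel; origin at the centre of its underside (where it rests), z up; a bystander, not to be disturbed
- flux: closed jar, 48 mm across, 85 mm tall, left of the panel; origin at the centre of its underside (where it rests), z up; a bystander, not to be disturbed
- mug: dark steel mug with a handle, 80 mm across, 95 mm tall, beyond the panel to the left; origin at the centre of its underside (where it rests), z up; a bystander, not to be disturbed
- spray: white spray bottle with black head, 70 mm across, 190 mm tall, beyond the panel to the right; origin at the centre of its underside (where it rests), z up; a bystander, not to be disturbed
- brush: flat brush with a wooden handle, lying to the right of the panel, near the robot; origin at the centre of its underside (where it rests), z up; a bystander, not to be disturbed
- fid: flat wooden fid (smoothing stick), about 175 x 24 x 12 mm, lying beyond the panel; origin at the centre of its underside (where it rests), z up; a bystander, not to be disturbed
- came: straight strip of lead came, 200 x 10 x 10 mm, lying to the left of the panel, near the robot; origin at the centre of its underside (where it rests), z up; a bystander, not to be disturbed

How it is judged:
On the way:
1. the fingers press on the small round pane (contact force between the fingers and cell_round_small above 0.5 N), for 0.05 s.
At the end, for the whole second after the job is handed in: The small round pane is down to within 1.8 mm of fully home; every other pane is within 1.5 mm of where it stood; every loose thing is within 12 mm of where it stood (value of joint pane_round_small above 0.0072 m and distance of each of round_large_top, square_top, diamond_top, triangle_top from where it was at the start of the episode below 0.0015 m and distance of each of weight, flux, mug, spray, brush, fid, came from where it was at the start of the episode below 0.012 m); the robot touches nothing.
It fails at once if the pane or its cell is pressed harder than 40 N (the glass would crack) (contact force between the arm and cell_round_small above 40 N).
It fails at once if another pane is moved by more than 1.5 mm (distance of any of round_large_top, square_top, diamond_top, triangle_top from where it was at the start of the episode above 0.0015 m).
It fails at once if a pane is pulled up out of its lead (more than 2 mm) (value of joint any of pane_round_small, pane_round_large, pane_square, pane_diamond, pane_triangle below -0.002 m).
It fails at once if a loose thing is lifted, carried or knocked by more than 12 mm (distance of any of weight, flux, mug, spray, brush, fid, came from where it was at the start of the episode above 0.012 m).
It also fails if it takes over 32 s, if anything falls off the work surface, if the arm or the gripper's body presses on something with over 40 N, if the wrist force passes 120 N, or if a joint passes its speed limit or range.

## Working session

There is one attempt and no reset: what is moved stays moved. The work goes in short steps, Python scripts to look and compute and a tool call to move; the robot and the scene stay as the last step left them, time stands still between calls to the robot, and variables do not carry over. Pictures are saved under pics/ and viewed, about 8 in all and at most 12, crops included, and the job is handed in when it is done.

Besides the shell and the picture viewer there is one more tool, called after "Emit:" by a JSON object that holds its "api" and its "payload". jog_arm: Moves the arm, as the interface text tells. Its arguments: {"type":"object","properties":{"series":{"type":"array","items":{"type":"number"}},"hand":{"type":"number"},"squeeze":{"type":"number"}},"required":["series"]}

```bash
mkdir -p pics
cat > h.py <<'E'
import numpy as np, cv2
from plant import sense, capture, camera_model, env, spotter
def save(n,f):
    im=capture(n); cv2.imwrite('pics/'+f,im[:,:,::-1]); return im
def ray(n,row,col,z):
    c=camera_model(n);K=np.array(c['intrinsics']);T=np.array(c['world_from_camera'])
    d=np.array([(col-K[0,2])/K[0,0],(row-K[1,2])/K[1,1],1.])
    if n=='wrist':
        r=np.hypot(d[0],d[1]);d=np.array([*(d[:2]/max(r,1e-9)*np.sin(r)),np.cos(r)])
    w=T[:3,:3]@d;o=T[:3,3];return o+w*(z-o[2])/w[2]
E
python3 - <<'E'
from h import *
s=sense();print(s['time'],s['position'],s['tcp_rot'],s['wrist_force'],s['grip_width'])
save('top','top0.png')
for n in ['round_small_top','round_large_top','weight','panel']:
    for d in spotter.spot_in('top',n)[:3]:
        r,c=d['at'][0]*420,d['at'][1]*560
        print(n,d['score'],r,c,ray('top',r,c,.0235))
E
```

```text
0.0 [0.19354276 0.54084467 0.20461639] [[-9.41490678e-01  3.37038040e-01 -8.13906097e-04]
 [ 3.37038952e-01  9.41489301e-01 -1.62525814e-03]
 [ 2.18510064e-04 -1.80448344e-03 -9.99998348e-01]] [-1.12260214  0.13681236 -0.41182318] 0.09410705601159362
round_small_top 0.54 253.89000000000001 232.288 [0.45951942 0.08455672 0.0235    ]
round_small_top 0.31 231.084 276.808 [ 0.52101262 -0.03205609  0.0235    ]
round_large_top 0.57 235.914 271.88 [ 0.50810598 -0.01918784  0.0235    ]
weight 0.52 215.502 208.32 [0.55997863 0.14964276 0.0235    ]
panel 0.65 207.9 247.68800000000002 [0.58143238 0.04578479 0.0235    ]
```

View pics/top0.png

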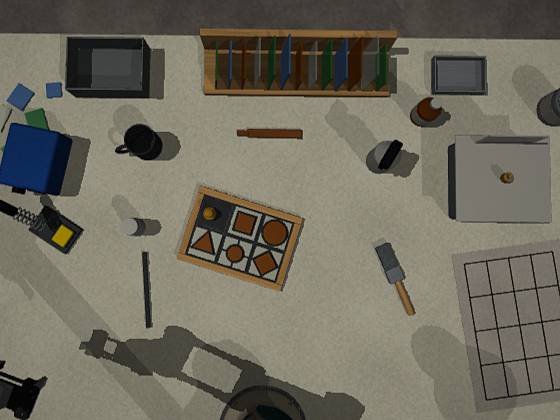

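The top view shows the tray. The small round pane is at about row 254, col 235, between the triangle (204,242) and the diamond (265,262). The large round pane is at (275,233) and the weight at (209,213), these last four as col,row. I'll refine the centre by colour.

```bash
cat > m.py <<'E'
from h import *
im=cv2.imread('pics/top0.png')
hsv=cv2.cvtColor(im,cv2.COLOR_BGR2HSV)
m=((hsv[:,:,1]>140)&(hsv[:,:,0]<22)&(hsv[:,:,2]>50)).astype(np.uint8)
n,l,st,ce=cv2.connectedComponentsWithStats(m)
for i in range(1,n):
    c,r=ce[i]
    if st[i,4]>40 and 180<c<310 and 180<r<295: print(st[i],ce[i],ray('top',r,c,.0235))
s=sense();R=s['tcp_rot']
t=ray('top',254,235,.0235);t[2]=.1
print(R.T@(t-s['position'])/.025)
E
python3 m.py
python3 - <<'E'
import cv2
im=cv2.imread('pics/top0.png')[180:296,170:310]
cv2.imwrite('pics/crop.png',cv2.resize(im,None,fx=5,fy=5,interpolation=cv2.INTER_CUBIC))
E
```

```text
[ 177  186  126  105 2113] [239.74822527 237.5560814 ] [0.50273198 0.06558036 0.0235    ]
[203 207  13  13 128] [208.734375  213.2109375] [0.56606242 0.14866391 0.0235    ]
[234 212  21  22 295] [244.10847458 222.82711864] [0.54176439 0.05466372 0.0235    ]
[263 221  23  24 427] [274.32786885 232.34894614] [ 0.51759222 -0.02554193  0.0235    ]
[193 233  20  20 200] [204.095 243.73 ] [0.48531616 0.15933882 0.0235    ]
[228 246  14  15 175] [234.52571429 253.09142857] [0.46168853 0.07869651 0.0235    ]
[254 252  22  22 281] [264.886121   262.79003559] [ 0.43721816 -0.00162433  0.0235    ]
[-16.25509728 -13.87877106   4.21268042]
```

View pics/crop.png

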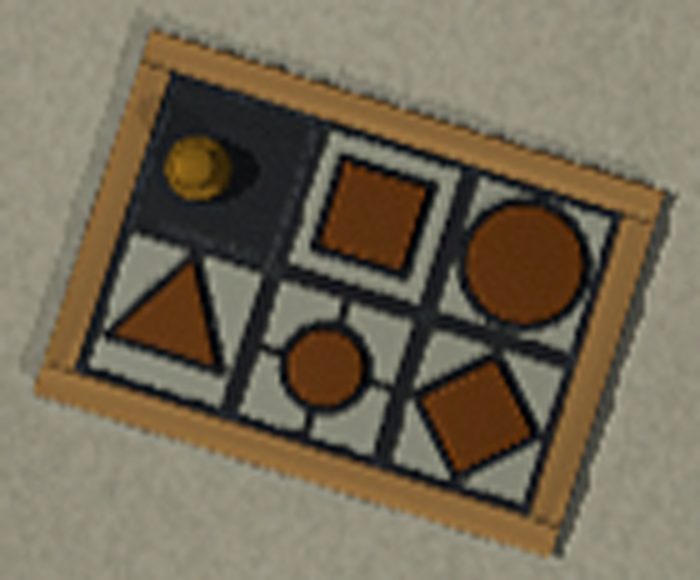

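The crop confirms it: the small round pane is the lower middle one, at about (234.5, 253.1) in the full image, so world (0.462, 0.079). I'll shut the fingers and move above it.

Emit:
{"api": "jog_arm", "payload": {"series": [-0.96,-0.81,0.1,0,0,0,-0.96,-0.81,0.1,0,0,0,-0.96,-0.81,0.1,0,0,0,-0.96,-0.81,0.1,0,0,0,-0.96,-0.81,0.1,0,0,0,-0.96,-0.81,0.1,0,0,0,-0.96,-0.81,0.1,0,0,0,-0.96,-0.81,0.1,0,0,0,-0.96,-0.81,0.1,0,0,0,-0.96,-0.81,0.1,0,0,0,-0.96,-0.81,0.1,0,0,0,-0.96,-0.81,0.1,0,0,0,-0.96,-0.81,0.1,0,0,0,-0.96,-0.81,0.1,0,0,0,-0.96,-0.81,0.1,0,0,0,-0.96,-0.81,0.1,0,0,0,-0.96,-0.81,0.1,0,0,0,0,0,0.6,0,0,0,0,0,0.6,0,0,0,0,0,0,0,0,0], "hand": 255, "squeeze": 10}}

```text
time: 2.75
position: [0.4598, 0.0805, 0.1314]
tcp_rot: [[-0.942, 0.337, -0.004], [0.337, 0.942, 0.001], [0.004, -0.001, -1.0]]
wrist_force: [0.1, -0.1, 0.7]
grip_width: 0.0005
```

Run:
```python
from h import *
s=sense();print(s['time'],s['position'],s['tcp_rot'],s['wrist_force'],s['grip_width'])
im=save('wrist','w0.png')
hsv=cv2.cvtColor(im[:,:,::-1].copy(),cv2.COLOR_BGR2HSV)
m=((hsv[:,:,1]>140)&(hsv[:,:,0]<22)&(hsv[:,:,2]>50)).astype(np.uint8)
n,l,st,ce=cv2.connectedComponentsWithStats(m)
for i in range(1,n):
    c,r=ce[i]
    if st[i,4]>100: print(st[i],ce[i],ray('wrist',r,c,.0235))
```

```text
2.75 [0.45981315 0.08050465 0.13138463] [[-9.41577935e-01  3.36769054e-01 -4.19488211e-03]
 [ 3.36769707e-01  9.41586873e-01  5.71114640e-04]
 [ 4.14217966e-03 -8.74960273e-04 -9.99991038e-01]] [ 0.05157946 -0.05376336  0.68654582] 0.0005265591678211153
[ 168  183   60   61 1989] [197.64555053 212.79738562] [ 0.4376868  -0.00080941  0.0235    ]
[ 264  188   43   42 1385] [284.66137184 208.78844765] [0.46167953 0.07798416 0.0235    ]
[ 346  188   55   49 1423] [373.28460998 204.66760365] [0.48585968 0.15754542 0.0235    ]
[ 180  263   57   46 1465] [204.4662116  281.39453925] [ 0.5063084  -0.02488754  0.0235    ]
[367 266  34  41 898] [385.1091314  285.59020045] [0.57429926 0.14809187 0.0235    ]
```

View pics/w0.png

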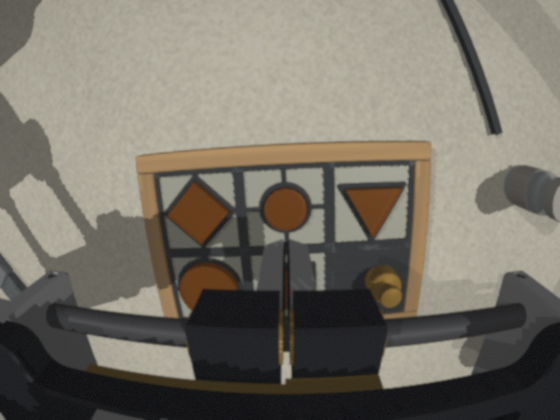

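The wrist view has the pane at (285,209), with the fingers pointing toward it. It gives (0.4617, 0.0780), which agrees with the top camera. Next is a centring correction and a descent to about 35 mm.

Emit:
{"api": "jog_arm", "payload": {"series": [-0.1,-0.07,0.6,0,0,0,0,0,0.8,0,0,0,0,0,0.8,0,0,0,0,0,0.8,0,0,0,0,0,0.5,0,0,0,0,0,0.3,0,0,0,0,0,0,0,0,0,0,0,0,0,0,0]}}

```text
time: 3.8
position: [0.4642, 0.0773, 0.0384]
tcp_rot: [[-0.941, 0.337, 0.001], [0.337, 0.941, 0.0], [-0.001, 0.001, -1.0]]
wrist_force: [0.6, -0.1, -0.1]
grip_width: 0.0006
```

Emit:
{"api": "jog_arm", "payload": {"series": [0.1,0,0.2,0,0,0,0,0,0.15,0,0,0,0,0,0.1,0,0,0,0,0,0.05,0,0,0,0,0,0.05,0,0,0,0,0,0.05,0,0,0,0,0,0,0,0,0]}}

```text
time: 4.68
position: [0.4614, 0.0781, 0.0229]
tcp_rot: [[-0.941, 0.337, 0.0], [0.337, 0.941, 0.0], [-0.0, 0.0, -1.0]]
wrist_force: [0.4, 0.6, -0.3]
grip_width: 0.0002
```

Emit:
{"api": "jog_arm", "payload": {"series": [0,0,0.04,0,0,0,0,0,0.04,0,0,0,0,0,0.04,0,0,0,0,0,0,0,0,0]}}

```text
time: 5.18
position: [0.4614, 0.0781, 0.02]
tcp_rot: [[-0.941, 0.337, 0.0], [0.337, 0.941, 0.0], [-0.0, 0.0, -1.0]]
wrist_force: [-0.4, 0.2, 3.2]
grip_width: 0.0003
```

Contact, at about 3–4 N. I'll continue in small steps.

Emit:
{"api": "jog_arm", "payload": {"series": [0,0,0.04,0,0,0,0,0,0.04,0,0,0,0,0,0.03,0,0,0,0,0,0,0,0,0]}}

```text
time: 5.68
position: [0.4614, 0.0781, 0.0171]
tcp_rot: [[-0.941, 0.337, 0.0], [0.337, 0.941, 0.0], [-0.0, 0.0, -1.0]]
wrist_force: [-0.6, 0.3, 2.1]
grip_width: 0.0006
```

Emit:
{"api": "jog_arm", "payload": {"series": [0,0,0.03,0,0,0,0,0,0.02,0,0,0,0,0,0,0,0,0]}}

```text
time: 6.05
position: [0.4614, 0.0781, 0.0163]
tcp_rot: [[-0.941, 0.337, 0.0], [0.337, 0.941, 0.0], [-0.0, 0.0, -1.0]]
wrist_force: [-1.2, 0.1, 7.0]
grip_width: 0.0003
```

Emit:
{"api": "jog_arm", "payload": {"series": [0,0,0.02,0,0,0,0,0,0,0,0,0]}}

```text
time: 6.3
position: [0.4614, 0.0781, 0.0162]
tcp_rot: [[-0.942, 0.337, 0.0], [0.337, 0.942, 0.0], [-0.0, 0.0, -1.0]]
wrist_force: [-2.3, -0.4, 9.8]
grip_width: 0.0004
```

The pane is on its stop: z stays at 16.2 mm while the force climbs to 10 N. I'll retract straight up.

Emit:
{"api": "jog_arm", "payload": {"series": [0,0,-0.1,0,0,0,0,0,-0.2,0,0,0,0,0,-0.6,0,0,0,0,0,-0.8,0,0,0,0,0,-0.9,0,0,0,0,0,-0.9,0,0,0,0,0,-0.9,0,0,0,0,0,-0.9,0,0,0,0,0,0,0,0,0,0,0,0,0,0,0]}}

```text
time: 7.55
position: [0.4606, 0.0781, 0.1471]
tcp_rot: [[-0.941, 0.337, -0.001], [0.337, 0.941, 0.0], [0.001, -0.0, -1.0]]
wrist_force: [-0.5, 0.4, 0.0]
grip_width: 0.0003
```

Run:
```python
from h import *
s=sense();print(s['time'],s['position'],s['wrist_force'])
save('side','s1.png')
im=save('wrist','w1.png')
```

```text
7.55 [0.46062547 0.07809975 0.14712706] [-0.5214302   0.44052028  0.0038381 ]
```

View pics/w1.png

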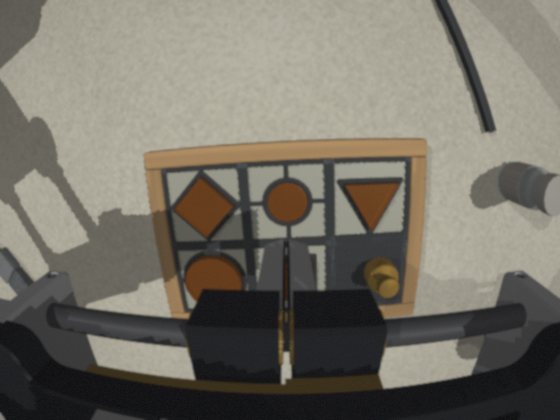

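View pics/s1.png

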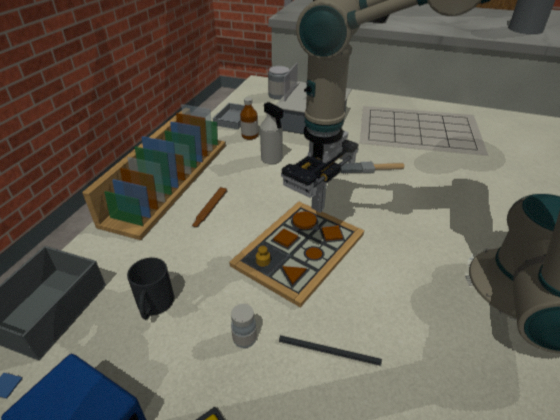

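The wrist view shows the small round pane at (287,202), now without a visible side wall. The side view shows it flat at (314,254), with the other panes still proud, the weight at (263,256) standing, and the hand clear. Handing in.

```bash
python3 -c "
from plant import env
print(env.hand_in())"
```

```text
the job is handed in; nothing more can be done
None
```

I pressed the small round pane home with the shut fingertips, then lifted the hand straight up and handed the job in at about 7.6 s. `hand_in` gave no verdict.

- **Finding the pane:** the top and wrist cameras agreed to about 1 mm on its centre, near (0.462, 0.078). The spotter's own reading was about 6 mm off, so I used colour centroids instead.
- **Pressing:** contact came between about 23 and 20 mm. The pane slid at roughly 2–3 N, then stopped at 16.2 mm while the measured force rose to about 10 N. That puts it against its stop, flush to within about 0.2 mm of the nominal 16 mm and well under the 40 N limit.
- **After lifting:** the wrist force was about zero and the hand was at 147 mm. In the last pictures the pane looks flush, and I saw no change in the other panes, the weight or the other loose things in view. I checked those by eye only and did not measure them again. No check failed.

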